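# Snap the drained lid onto the coffee canister

### The job

The blue lid of the white coffee canister is lying on the sloped wooden draining stand. Lift it off by its black handle, set it level and square on the open canister and press it straight down until it is fully home and both red end catches have snapped back over its edges. Then let go, and leave the pour-over dripper, the carafe, the grinder and the cup where they stand.

Things in the scene. Friction and masses are not known exactly. Their poses are not given: they have to be found in the camera images.
- lid_center (a point): Loose blue plastic lid, 0.10 to 0.18 kg, 104 (its x) x 150 (its y) x 56 mm high; this point is its centre; z out of its top. Upwards: plug 20 mm high (lower half 84 x 132, upper half 90 x 137 mm), plate 6 mm thick (104 x 150 mm; its top 2 mm below this point), handle. Same when turned half round. At the start it lies on the stand's slope, z leaning 26 degrees back towards the robot, y level.
- lid_handle (a point): Middle of the lid's black upright bar handle, same axes as lid_center and 13 mm above it along z: 16 mm thick (x), 70 mm long (y), rising 30 mm from the plate's top (15 mm either side of this point along z). Grip it across its thickness.
- stand: Fixed wooden draining stand, 120 x 170 mm (y), about 75 mm high; origin at the centre of its underside. Its board slopes 26 degrees about its y axis, low at the -x end (towards the robot), high at +x; a lip 8 mm high along the low edge stops the lid from sliding off. The lid is clear of it once raised 10 mm along the lid's own z axis.
- canister_rim (a point): White canister, fixed, 104 (x) x 150 (y) mm outside, 100 mm high, walls 4 mm; this point is its mouth's centre at the rim, z up. The plug enters with 3 mm (x) and 2.5 mm (y) play a side. Home: the plate lies on the rim, lid y along canister y (either way), lid_center 8 mm above this point. The catches hold an unpressed lid 13 to 15 mm higher; a straight push of 7 to 15 N on the middle snaps it.
- catch_a (a joint): Red spring catch at the canister's +y end, 40 mm wide (x), reaching 23 mm above the rim, its nose sloping in over the lid's edge: metres pushed outward, 0 = sprung in (start, and after it has snapped over the lid), up to about 0.006 while the lid passes.
- catch_b (a joint): The same catch at the canister's -y end.
- dripper: Loose white ceramic pour-over stand, 110 x 120 mm foot, 216 mm high, bystander; origin at the centre of its underside.
- carafe: Loose smoky glass carafe with a black handle at its +y side, 112 mm across, 150 mm high, bystander; origin at the centre of its underside.
- grinder: Loose steel coffee grinder with a lever on its +y side, 92 mm across, 178 mm high, bystander; origin at the centre of its underside.
- cup: Loose stoneware cup, 84 mm across, 85 mm high, bystander; origin at the centre of its underside.
Mind the look-alikes: they are no part of the job. What is meant by the part that bears lid_center is not turquoise, and is the smaller of those in its own colour.

How it is judged (in metres and radians):
On the way:
1. the lid has been lifted off the stand's slope (distance of lid_center from where it was at the start of the episode above 0.03 m and contact force between lid and stand below 0.01 N), for 0.1 s.
At the end, for the whole second after the job is handed in: the lid is home on the canister: its plate on the rim within 2.5 mm, centred within 5 mm, level within 2 degrees and square within 3.4 degrees, and both catches sprung back in over its edges to within 1.5 mm (z of lid_center in the frame of canister_rim between 0.005 and 0.0105 m and horizontal distance between lid_center and canister_rim below 0.005 m and angle between lid_center's own z axis and vertical below 0.035 rad and angle between the y axis of lid_center and the y axis of canister_rim, either way round below 0.06 rad and value of joint each of catch_a, catch_b below 0.0015 m); the robot touches nothing.
It fails at once if the dripper, carafe, grinder or cup was pushed more than 20 mm or tipped more than about 17 degrees (distance of any of dripper, carafe, grinder, cup from where it was at the start of the episode above 0.02 m or angle between any of dripper, carafe, grinder, cup's own z axis and vertical above 0.3 rad).
It also fails if it takes over 48 s, if anything falls off the work surface, if the arm or the gripper's body presses on something with over 40 N, if the wrist force passes 120 N, or if a joint passes its speed limit or range.

### The arm

A 6-joint arm with a two-finger parallel gripper is mounted at the origin on the work surface. World frame = base frame: x ahead of the robot, y to its left, z up, the work surface at z = 0. Lengths are in m, angles in degrees, forces in N, time in s.
With the tool pointing down it reaches from about 0.375 to 0.9 m from the base axis. Payload 3.1 kg.
Tool frame: the origin (TCP) lies at the very end of the fingers, on their centre line; the grasp point (between the pads) lies 19 mm behind it (bot.hold_point_z is the z of the grasp point in the tool frame, in m); z points along the fingers, y is the line along which they close (so a half turn about z gives the same grasp; the last joint's range is limited). The gripper opens to 87 mm and grips with 3 to 60 N. Pads are 19 mm wide; open, the fingers measure 117 mm over their backs; the gripper's body (75 mm by 190 mm) begins 51 mm behind the grasp point.
Start: joints at [64.315, 30.224, 82.088, -0, 67.689, -10.227], TCP at [0.167, 0.602, 0.223] pointing down, gripper open.
Joint ranges: [-176.69, 176.69], [-43.24, 126.21], [12.49, 139.97], [-82, 262], [0, 151.66], [-163.58, 163.58]. Speed limits (degrees/s): [159.86, 159.86, 180, 180, 180, 180].

### API

Orientations are given as a 3x3 rotation matrix whose columns are the frame's x, y, z axes.
In Python, from rig import bot, capture, camera_model gives the robot as it stands.
- The arm moves only by the tool apply_moves, never from a script. Its argument "plan" is text: rows parted by semicolons, each of 6 numbers parted by spaces: the shift along the tool's x, y, z in units of 0.05 m (1.0 is 0.05 m), then the turn, a rotation vector about the tool's x, y, z in units of 360 degrees (1.0 is 360 degrees). In form: dx dy dz ax ay az; .... A call has 1 to 10 rows; each row shifts and turns the commanded pose from where the row before left it, along the tool's axes as they then stand; what a row does not reach is not made up. A row lasts 1/12 s, in which the tool goes at most 41.7 mm and 7.16 degrees, less where a joint would pass 70% of its speed; a pose out of reach is approached as far as the arm can. A call with a number of a shift or a turn outside -1 to 1 is refused whole. A call with a gripper value outside its range is refused whole. "gripper" is the gripper command: -1 is shut, 1 is fully open, values between are in proportion, set as the call begins (left out, the last holds). The fingers move at their own pace and stop on an object; the grip force is fixed at half the most. Time passes only in rows, so rows that do not move let the fingers close. It gives the time, the measured TCP pose, the force, the opening and the grip force at its end, in the units of the state.
- bot.read_state(): the state, without advancing time (a new reading comes with each control period).
- capture(name): name is "side" or "top"; returns the picture (400x640x3 uint8, red, green, blue); there is no depth.
- camera_model(name): a dict with "vertical_fov" (degrees; the focal length in pixels is half the picture's height over the tangent of half this angle, whatever the lens; pixels are square), "cx", "cy" (the principal point, pixels), "position" and "rotation" of the camera in the world. Camera axes: x right, y down, z forward; pixel columns grow to the right and rows downward; lengths in m; the calibration is good to about 2 mm. A picture is of the moment at which its call begins. camera_model takes no time and is no camera call.
- bot.hand_in(): hands the job in; it is judged then, once.
The state is a dict: "time_s": time; "joint_positions": joint angles; "qvel": joint speeds; "tau": joint torques, N m; "position": TCP position; "tcp_rot": TCP orientation; "force": force on the tool from outside, world axes, zero at the start; "moment": the same for the moment, N m; "opening": opening from 0.0 (shut) to 1.0 (fully open); "grasp_force": force on a finger pad.
Only numpy, scipy, OpenCV 4.12 (cv2) and the standard library are available. Lean on these libraries where they do the work, as an engineer would, in place of code of your own. Each camera call takes 0.05 s, during which the arm holds its last target. There are 200 camera calls.

## Working session

There is one attempt and no reset: what is moved stays moved. The work goes in short steps, Python scripts to look and compute and a tool call to move; the robot and the scene stay as the last step left them, time stands still between calls to the robot, and variables do not carry over. Pictures are saved under pics/ and viewed, at most 10 in all, crops included, and the job is handed in when it is done.

Besides the shell and the picture viewer there is one more tool, called after ">>>" as name(argument=value, ...) on one line, values as JSON. apply_moves: Moves the arm, as the interface text tells. Its arguments: {"type":"object","properties":{"plan":{"type":"string"},"gripper":{"type":"number"}},"required":["plan"]}

```bash
mkdir -p pics; ls
python3 - <<'E'
from rig import bot,capture,camera_model
import cv2
for n in("side","top"):
    im=capture(n); cv2.imwrite(f"pics/{n}0.png",im[:,:,::-1]); print(n,camera_model(n))
print(bot.read_state(),bot.hold_point_z)
E
```

```text
pics
side {'vertical_fov': 49.080509620530805, 'cx': 314.5594896201377, 'cy': 192.61579196872742, 'position': array([ 0.33535591, -1.17500288,  0.83432973]), 'rotation': array([[ 0.98395714, -0.10457181,  0.14454437],
       [-0.17829308, -0.54769108,  0.81746319],
       [-0.00631794, -0.83012   , -0.55754898]])}
top {'vertical_fov': 52.062953161446835, 'cx': 319.7159453494863, 'cy': 198.83120688910614, 'position': array([ 0.33451836, -0.04720575,  1.07577714]), 'rotation': array([[ 0.01890253, -0.98392756,  0.17756479],
       [-0.99969813, -0.02138764, -0.01209173],
       [ 0.01569508, -0.17728263, -0.98403482]])}
{'time_s': 0.1, 'joint_positions': array([ 6.43149112e+01,  3.02741258e+01,  8.21486599e+01,  2.07872240e-03,
        6.76895021e+01, -1.02274049e+01]), 'qvel': array([ 0.20705156, -0.08218884, -0.19713189, -0.05869653,  0.00276254,
        0.06786715]), 'tau': array([-7.59622581e-04, -4.40989566e+01, -1.77150410e+01,  6.34874753e-02,
        5.33131999e-02, -2.54766866e-05]), 'position': array([0.16625367, 0.60180338, 0.22166641]), 'tcp_rot': array([[-9.63823714e-01,  2.66539069e-01, -8.79669688e-04],
       [ 2.66540248e-01,  9.63822197e-01, -1.75159615e-03],
       [ 3.80976365e-04, -1.92269729e-03, -9.99998079e-01]]), 'force': array([-0.64185654, -0.22080577, -0.3514249 ]), 'moment': array([ 0.00033317, -0.01632144, -0.01472677]), 'grasp_force': 0.0, 'opening': 0.9976638142209455} -0.0187
```

View pics/side0.png

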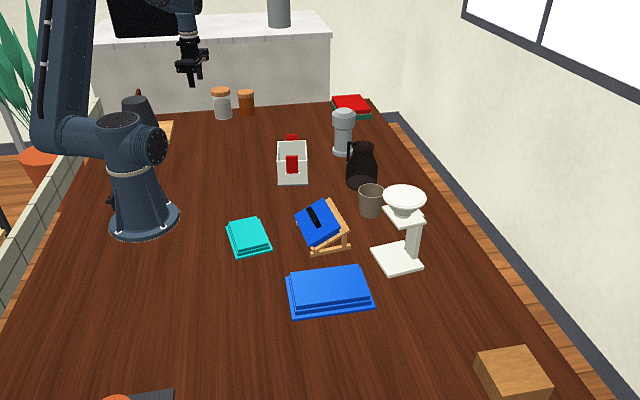

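View pics/top0.png

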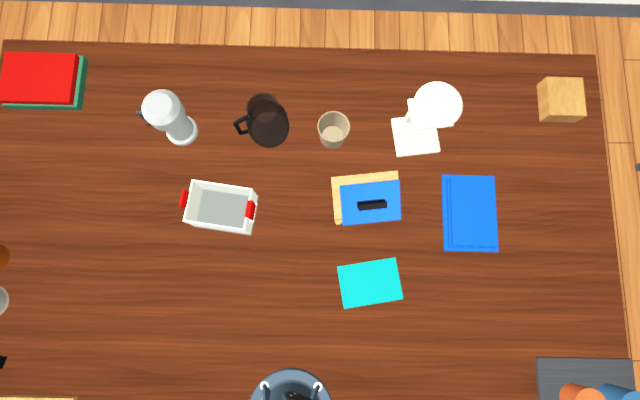

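Three candidates stand out in the top view. The turquoise plate at (370,283) is the wrong colour, and the big blue slab at (470,213) is the larger blue one and has no handle. The small blue plate with a black handle on the stand is at (371,203) in top and (318,222) in side. It is the smaller blue one, so it fits the description. The canister is at (220,207) in top and (292,162) in side.

```bash
cat > h.py <<'E'
import numpy as np,cv2
from rig import bot,capture,camera_model
def ray(n,uv):
    m=camera_model(n);f=200/np.tan(np.radians(m["vertical_fov"]/2))
    d=np.array([(uv[0]-m["cx"])/f,(uv[1]-m["cy"])/f,1.]);d=m["rotation"]@d
    return m["position"],d/np.linalg.norm(d)
def tri(a,b):
    (p,d),(q,e)=ray("top",a),ray("side",b)
    s=np.linalg.lstsq(np.c_[d,-e],q-p,rcond=None)[0]
    A,B=p+s[0]*d,q+s[1]*e
    return (A+B)/2,np.linalg.norm(A-B)
def onz(n,uv,z):
    p,d=ray(n,uv);return p+d*(z-p[2])/d[2]
def quad(mask):
    c=max(cv2.findContours(mask,cv2.RETR_EXTERNAL,cv2.CHAIN_APPROX_NONE)[0],key=cv2.contourArea)
    h=cv2.convexHull(c)
    for e in np.arange(1,15,.25):
        q=cv2.approxPolyDP(h,e,True)
        if len(q)<=4: break
    return q[:,0].astype(float),c
def hsv(im): return cv2.cvtColor(im,cv2.COLOR_RGB2HSV)
def roi(m,x0,y0,x1,y1):
    o=np.zeros_like(m);o[y0:y1,x0:x1]=m[y0:y1,x0:x1];return o
E
python3 - <<'E'
from h import *
np.set_printoptions(precision=4,suppress=True)
R={"top":((320,165,415,235),(165,165,275,245)),"side":((285,190,352,252),(265,125,318,190))}
crops=[]
for n in R:
    im=cv2.cvtColor(cv2.imread(f"pics/{n}0.png"),cv2.COLOR_BGR2RGB);H=hsv(im)
    b=roi(cv2.inRange(H,(100,120,60),(125,255,255)),*R[n][0])
    q,c=quad(b);print(n,"blue",q.tolist(),cv2.contourArea(c))
    k=roi(cv2.inRange(H,(0,0,0),(180,255,60)),*R[n][0])
    inside=cv2.fillConvexPoly(np.zeros_like(k),q.astype(np.int32),255)
    k&=inside
    qk,ck=quad(k);M=cv2.moments(ck);print(n,"black",qk.tolist(),M['m10']/M['m00'],M['m01']/M['m00'])
    w=roi(cv2.inRange(H,(0,0,120),(180,60,255)),*R[n][1]);qw,cw=quad(w);print(n,"white",qw.tolist())
    r=roi(cv2.inRange(H,(170,150,80),(180,255,255))|cv2.inRange(H,(0,150,80),(5,255,255)),*R[n][1])
    N,_,st,ce=cv2.connectedComponentsWithStats(r);print(n,"red",[ (st[i].tolist()) for i in range(1,N) if st[i][4]>15])
    for r_ in R[n]:
        x0,y0,x1,y1=r_;crops.append(cv2.resize(im[y0:y1,x0:x1],(400,300),interpolation=cv2.INTER_CUBIC)); print("scale",400/(x1-x0),300/(y1-y0))
cv2.imwrite("pics/crop.png",np.vstack([np.hstack(crops[:2]),np.hstack(crops[2:])])[:,:,::-1])
E
```

```text
top blue [[399.0, 180.0], [400.0, 219.0], [342.0, 224.0], [340.0, 186.0]] 2262.0
top black [[386.0, 206.0], [360.0, 209.0], [358.0, 203.0], [384.0, 200.0]] 371.61176470588236 204.33823529411765
top white [[191.0, 179.0], [251.0, 188.0], [251.0, 233.0], [182.0, 221.0]]
top red [[179, 189, 10, 20, 133], [245, 201, 10, 19, 144]]
scale 4.2105263157894735 4.285714285714286
scale 3.6363636363636362 3.75
side blue [[340.0, 227.0], [308.0, 246.0], [294.0, 214.0], [323.0, 197.0]] 1305.5
side black [[311.0, 208.0], [320.0, 226.0], [317.0, 227.0], [306.0, 209.0]] 313.4506802721088 217.05102040816325
side white [[305.0, 140.0], [307.0, 183.0], [278.0, 184.0], [277.0, 141.0]]
side red [[286, 134, 12, 7, 74], [286, 155, 12, 19, 208]]
scale 5.970149253731344 4.838709677419355
scale 7.547169811320755 4.615384615384615
```

View pics/crop.png

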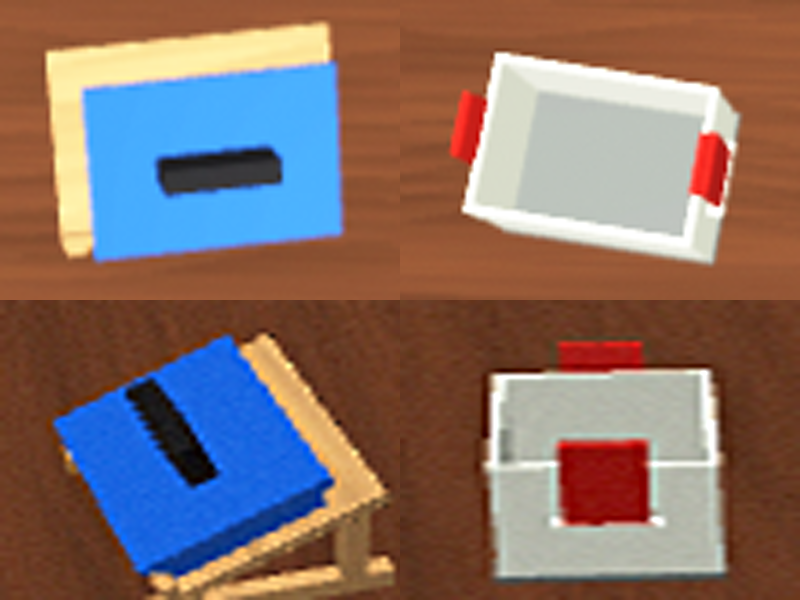

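The crop confirms the choice: the small blue plate with the black bar handle, lying on the wooden stand. The canister's open rim and its two red catches are also clear. Next I triangulate the corners read from the crop.

Run:
```python
from h import *
np.set_printoptions(precision=4,suppress=True)
def fit(name,T,S):
    P=[];
    for a,b in zip(T,S):
        p,e=tri(a,b);P.append(p);print(name,p,round(e,4))
    P=np.array(P);c=P.mean(0)   # order ++,+-,--,-+
    y=(P[0]+P[3]-P[1]-P[2])/2;x=(P[0]+P[1]-P[2]-P[3])/2
    print(name,"c",c,"len x,y",np.linalg.norm(x),np.linalg.norm(y))
    z=np.cross(x,y);z/=np.linalg.norm(z);y/=np.linalg.norm(y)
    print(" z",z,"tilt",np.degrees(np.arccos(z[2])),"yaw from y",np.degrees(np.arctan2(-y[0],y[1])),"yaw from x",np.degrees(np.arctan2(x[1],x[0])),"y",y)
    return c,z,y
c,z,y=fit("lid",[(339.7,186),(399.6,179.9),(401,219.1),(342.8,225.2)],[(323.5,197.6),(340.6,227.8),(309.8,246.2),(294.2,215.4)])
print("handle pt from plate",c+.015*z)
fit("rim",[(191.4,179.1),(252.5,188.2),(244.2,230.9),(182.6,221.5)],[(306.1,140.4),(307.4,160.5),(276.4,161),(277.1,140.8)])
# handle top corners, crop pixels
t=lambda x,y:(320+x/4.2105,165+y/4.2857); s=lambda x,y:(285+x/5.97,190+(y-300)/4.8387)
print("handle top", *[tri(a,b) for a,b in zip([t(156,159),t(278,149)],[s(153,380),s(215,474)])])
```

```text
lid [ 0.549  -0.1084  0.0849] 0.0045
lid [ 0.5677 -0.2577  0.083 ] 0.0034
lid [ 0.4772 -0.2689  0.0402] 0.0079
lid [ 0.4568 -0.12    0.0396] 0.0043
lid c [ 0.5127 -0.1888  0.0619] len x,y 0.10202384739001527 0.15039062270906903
 z [-0.4274 -0.06    0.9021] tilt 25.570363473487383 yaw from y 7.4847843574264035 yaw from x 7.108207245455546 y [-0.1303  0.9915  0.0043]
handle pt from plate [ 0.5063 -0.1897  0.0755]
rim [0.5561 0.2555 0.0939] 0.0042
rim [0.5361 0.1051 0.0953] 0.0036
rim [0.4317 0.1197 0.0966] 0.0044
rim [0.4507 0.2679 0.0965] 0.0034
rim c [0.4936 0.187  0.0956] len x,y 0.10578091131455601 0.1505678415387608
 z [0.0188 0.0024 0.9998] tilt 1.0882418530724494 yaw from y -7.441737176593477 yaw from x -7.334762268577401 y [ 0.1295  0.9916 -0.0049]
handle top (array([ 0.5055, -0.1509,  0.0886]), np.float64(0.002014538828841841)) (array([ 0.519 , -0.2254,  0.0715]), np.float64(0.0039500987149513256))
```

Run:
```python
from h import *
np.set_printoptions(precision=4,suppress=True)
T=np.array([(339.7,186),(399.6,179.9),(401,219.1),(342.8,225.2)]);z=[.088,.088,.0425,.0425]
P=np.array([onz("top",a,b) for a,b in zip(T,z)]);print("lid top-only",P.mean(0))
T=np.array([(191.4,179.1),(252.5,188.2),(244.2,230.9),(182.6,221.5)])
P=np.array([onz("top",a,.1) for a in T]);print("rim",P.mean(0))
S=[(306.1,140.4),(307.4,160.5),(276.4,161),(277.1,140.8)]
P=np.array([onz("side",a,.1) for a in S]);print("rim side",P.mean(0))
for n,uv in(("cup",(333,130)),("grinder",(163,108)),("carafe",(265,120))):print(n,onz("top",uv,.08))
```

```text
lid top-only [ 0.5095 -0.1881  0.0652]
rim [0.4909 0.186  0.1   ]
rim side [0.4946 0.1793 0.1   ]
cup [ 0.6932 -0.0899  0.08  ]
grinder [0.7415 0.3458 0.08  ]
carafe [0.7157 0.0842 0.08  ]
```

>>> apply_moves(plan="0 0 -0.05 0 0 0.0186;0 0 -0.05 0 0 0.0186;0 0 -0.05 0 0 0.0186;0 0 -0.05 0 0 0.0186;0 0 -0.05 0 0 0.0186;0 0 -0.05 0 0 0.0186;0 0 -0.05 0 0 0.0186;0 0 -0.05 0 0 0.0186;0 0 -0.05 0 0 0.0186;0 0 -0.05 0 0 0.0186", gripper=1)

```text
time_s: 0.93
position: [0.1663, 0.602, 0.2471]
tcp_rot: [[-0.126, 0.992, -0.001], [0.992, 0.126, -0.001], [-0.001, -0.001, -1.0]]
force: [0.5, 0.1, -0.3]
opening: 1.001
grasp_force: 0.0
```

>>> apply_moves(plan="-0.62 0.3 0 0 0 0;-0.62 0.3 0 0 0 0;-0.62 0.3 0 0 0 0;-0.62 0.3 0 0 0 0;-0.62 0.3 0 0 0 0;-0.62 0.3 0 0 0 0;-0.62 0.3 0 0 0 0;-0.62 0.3 0 0 0 0;-0.62 0.3 0 0 0 0;-0.62 0.3 0 0 0 0")

```text
time_s: 1.77
position: [0.3565, 0.3132, 0.2473]
tcp_rot: [[-0.132, 0.991, -0.001], [0.991, 0.132, -0.0], [-0.0, -0.001, -1.0]]
force: [0.7, 0.5, 0.8]
opening: 0.999
grasp_force: 0.0
```

>>> apply_moves(plan="-0.62 0.3 0 0 0 0;-0.62 0.3 0 0 0 0;-0.62 0.3 0 0 0 0;-0.62 0.3 0 0 0 0;-0.6 0 0 0 0 0;-0.6 0 0 0 0 0;-0.6 0 0 0 0 0;-0.6 0 0 0 0 0;0 0 0 0 0 0")

```text
time_s: 2.52
position: [0.4488, 0.0767, 0.2474]
tcp_rot: [[-0.127, 0.992, 0.0], [0.992, 0.127, -0.002], [-0.002, 0.0, -1.0]]
force: [0.2, 0.7, 1.4]
opening: 0.998
grasp_force: 0.0
```

>>> apply_moves(plan="-0.55 0 0 -0.0072 0 0;-0.55 0 0 -0.0072 0 0;-0.55 0 0 -0.0072 0 0;-0.55 0 0 -0.0072 0 0;-0.55 0 0 -0.0072 0 0;-0.55 0 0 -0.0072 0 0;-0.55 0 0 -0.0072 0 0;-0.55 0 0 -0.0072 0 0;-0.55 0 0 -0.0072 0 0;-0.55 0 0 -0.0072 0 0")

```text
time_s: 3.35
position: [0.4842, -0.1922, 0.2476]
tcp_rot: [[-0.132, 0.89, 0.435], [0.991, 0.119, 0.058], [0.0, 0.439, -0.898]]
force: [-0.2, -0.4, 0.2]
opening: 1.002
grasp_force: 0.0
```

>>> apply_moves(plan="0 0 0 0 0 0;0 0 0 0 0 0")

```text
time_s: 3.52
position: [0.4838, -0.1927, 0.2471]
tcp_rot: [[-0.129, 0.892, 0.433], [0.992, 0.115, 0.058], [0.002, 0.436, -0.9]]
force: [-0.7, 1.0, -0.4]
opening: 0.999
grasp_force: 0.0
```

>>> apply_moves(plan="0 -0.22 0.48 0 0 0;0 -0.22 0.48 0 0 0;0 -0.22 0.48 0 0 0;0 -0.22 0.48 0 0 0;0 -0.22 0.48 0 0 0;0 0 0 0 0 0;0 0 0 0 0 0")

```text
time_s: 4.1
position: [0.4867, -0.1888, 0.1147]
tcp_rot: [[-0.134, 0.893, 0.431], [0.991, 0.118, 0.062], [0.004, 0.435, -0.9]]
force: [0.0, -0.5, 0.4]
opening: 0.999
grasp_force: 0.0
```

Run:
```python
from h import *
c=[]
for n,(x0,y0,x1,y1) in(("side",(270,150,370,260)),("top",(320,160,420,270))):
    im=capture(n);cv2.imwrite(f"pics/{n}1.png",im[:,:,::-1]);c.append(cv2.resize(im[y0:y1,x0:x1],(400,440),interpolation=cv2.INTER_CUBIC))
cv2.imwrite("pics/c1.png",np.hstack(c)[:,:,::-1])
```

```text
(no output)
```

View pics/c1.png

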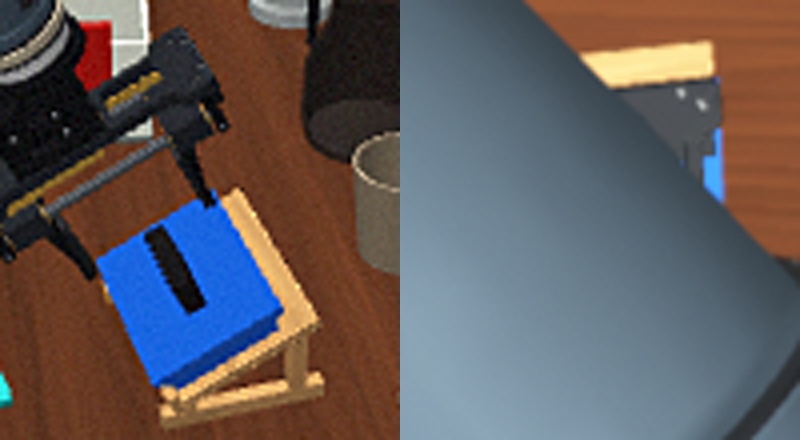

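The side crop shows the open fingertips at about px (293,219.5) and (322.5,201), straddling the black handle at about (314,217). I check the camera offset against the known TCP.

```bash
cat >> h.py <<'E'
def proj(n,p):
    m=camera_model(n);f=200/np.tan(np.radians(m["vertical_fov"]/2))
    c=m["rotation"].T@(np.array(p)-m["position"]);return np.array([m["cx"]+f*c[0]/c[2],m["cy"]+f*c[1]/c[2]])
E
python3 - <<'E'
from h import *
s=bot.read_state();R=s["tcp_rot"];p=s["position"];print(p)
for k in(-.047,0,.047):print("proj tip",k,proj("side",p+R[:,1]*k))
S=np.mean([(323.5,197.6),(340.6,227.8),(309.8,246.2),(294.2,215.4)],0);print("plate obs centre",S)
for c in([.5127,-.1888,.0619],[.511,-.1885,.065],[.5095,-.1881,.0652]):print(proj("side",c))
c=np.array([.511,-.1885,.065]);z=-R[:,2]
for sgn in(1,-1):print("handle top end",proj("side",c+.03*z+sgn*.035*R[:,0]))
E
```

```text
[ 0.48776566 -0.19056854  0.11677802]
proj tip -0.047 [292.76626313 215.85261825]
proj tip 0 [307.05438089 207.09433784]
proj tip 0.047 [321.36123366 198.32457331]
plate obs centre [317.025 221.75 ]
[315.7898462  221.25106501]
[315.1849632  220.40090516]
[314.64693855 220.32163278]
handle top end [307.08728415 206.8975656 ]
handle top end [314.52501982 220.8823476 ]
```

>>> apply_moves(plan="0 0 0.2 0 0 0;0 0 0.2 0 0 0;0 0 0.2 0 0 0;0 0 0.16 0 0 0;0 0 0.08 0 0 0;0 0 0.04 0 0 0;0 0 0.04 0 0 0;0 0 0 0 0 0;0 0 0 0 0 0")

```text
time_s: 4.95
position: [0.5071, -0.1887, 0.0748]
tcp_rot: [[-0.132, 0.891, 0.434], [0.991, 0.119, 0.057], [-0.001, 0.438, -0.899]]
force: [0.6, -0.3, -0.7]
opening: 0.997
grasp_force: 0.0
```

Run:
```python
from h import *
s=bot.read_state();print(s["position"],s["force"])
im=capture("side");cv2.imwrite("pics/side2.png",im[:,:,::-1]);cv2.imwrite("pics/c2.png",cv2.resize(im[170:260,280:370],(600,600),interpolation=cv2.INTER_CUBIC)[:,:,::-1])
```

```text
[ 0.50714645 -0.18873991  0.07482514] [ 0.57983623 -0.28832506 -0.73016297]
```

View pics/c2.png

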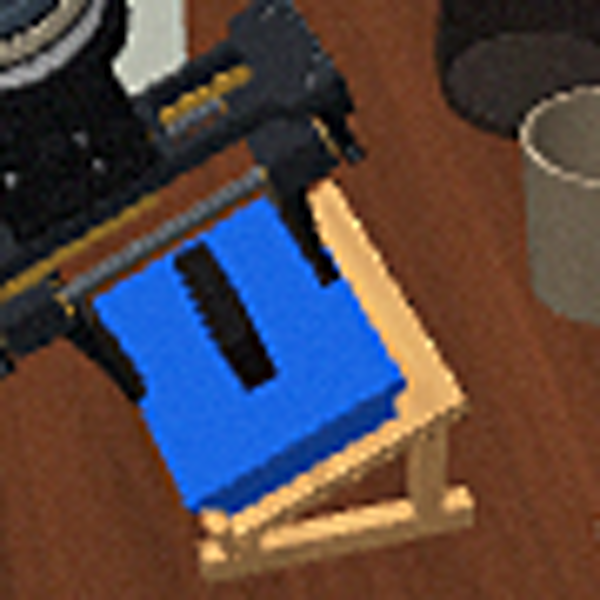

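The side crop shows the fingertips at about (137,398) and (330,283) on either side of the plate's middle, with the handle midway. I close in gently while watching the force.

>>> apply_moves(plan="0 0 0.04 0 0 0;0 0 0.04 0 0 0;0 0 0.04 0 0 0;0 0 0 0 0 0;0 0 0 0 0 0")

```text
time_s: 5.42
position: [0.5095, -0.1882, 0.0686]
tcp_rot: [[-0.132, 0.892, 0.433], [0.991, 0.118, 0.058], [0.0, 0.437, -0.9]]
force: [1.5, -0.4, 0.4]
opening: 1.002
grasp_force: 0.0
```

>>> apply_moves(plan="0 0 0.03 0 0 0;0 0 0.03 0 0 0;0 0 0 0 0 0;0 0 0 0 0 0")

```text
time_s: 5.75
position: [0.5103, -0.1881, 0.0672]
tcp_rot: [[-0.131, 0.891, 0.434], [0.991, 0.118, 0.057], [-0.001, 0.438, -0.899]]
force: [-8.2, -0.3, 12.9]
opening: 1.001
grasp_force: 7.6
```

>>> apply_moves(plan="0 0 -0.04 0 0 0;0 0 -0.03 0 0 0;0 0 0 0 0 0;0 0 0 0 0 0")

```text
time_s: 6.08
position: [0.5095, -0.1884, 0.0692]
tcp_rot: [[-0.132, 0.892, 0.433], [0.991, 0.119, 0.058], [-0.0, 0.437, -0.899]]
force: [-0.2, 0.1, 0.1]
opening: 1.001
grasp_force: 0.0
```

>>> apply_moves(plan="0 0 0 0 0 0;0 0 0 0 0 0;0 0 0 0 0 0;0 0 0 0 0 0;0 0 0 0 0 0;0 0 0 0 0 0;0 0 0 0 0 0;0 0 0 0 0 0", gripper=-1)

```text
time_s: 6.75
position: [0.5094, -0.1883, 0.0693]
tcp_rot: [[-0.132, 0.892, 0.433], [0.991, 0.119, 0.058], [0.0, 0.437, -0.899]]
force: [-0.6, -0.0, -0.2]
opening: 0.478
grasp_force: 0.0
```

>>> apply_moves(plan="0 0 0 0 0 0;0 0 0 0 0 0;0 0 0 0 0 0;0 0 0 0 0 0;0 0 0 0 0 0;0 0 0 0 0 0")

```text
time_s: 7.25
position: [0.5105, -0.1884, 0.07]
tcp_rot: [[-0.132, 0.89, 0.436], [0.991, 0.118, 0.058], [0.0, 0.439, -0.898]]
force: [4.0, 1.2, 4.7]
opening: 0.184
grasp_force: 30.0
```

>>> apply_moves(plan="0 0 -0.1 0 0 0;0 0 -0.1 0 0 0;0 0 -0.2 0 0 0;0 0 -0.3 0 0 0;0 0 -0.4 0 0 0;0 0 -0.4 0 0 0;0 0 -0.4 0 0 0;0 0 -0.4 0 0 0;0 0 -0.4 0 0 0;0 0 0 0 0 0")

```text
time_s: 8.08
position: [0.4499, -0.1968, 0.1926]
tcp_rot: [[-0.131, 0.891, 0.434], [0.991, 0.12, 0.054], [-0.004, 0.438, -0.899]]
force: [0.9, 0.2, -0.7]
opening: 0.183
grasp_force: 30.0
```

>>> apply_moves(plan="0 0 0 0.0072 0 0;0 0 0 0.0072 0 0;0 0 0 0.0072 0 0;0 0 0 0.0072 0 0;0 0 0 0.0072 0 0;0 0 0 0.0072 0 0;0 0 0 0.0072 0 0;0 0 0 0.0072 0 0;0 0 0 0.0072 0 0;0 0 0 0.0072 0 0")

```text
time_s: 8.92
position: [0.4504, -0.1955, 0.1893]
tcp_rot: [[-0.133, 0.991, -0.004], [0.991, 0.133, 0.001], [0.001, -0.003, -1.0]]
force: [-0.0, 0.2, -1.2]
opening: 0.183
grasp_force: 30.0
```

>>> apply_moves(plan="0.4 0.1 0 0 0 0;0.6 0.15 0 0 0 0;0.7 0.18 0 0 0 0;0.7 0.18 0 0 0 0;0.7 0.18 0 0 0 0;0.7 0.18 0 0 0 0;0.7 0.18 0 0 0 0;0.7 0.18 0 0 0 0;0.7 0.18 0 0 0 0;0.7 0.17 0 0 0 0")

```text
time_s: 9.75
position: [0.4898, 0.1441, 0.1891]
tcp_rot: [[-0.133, 0.991, -0.002], [0.991, 0.133, 0.0], [0.0, -0.002, -1.0]]
force: [1.2, 0.3, -0.6]
opening: 0.184
grasp_force: 30.0
```

>>> apply_moves(plan="0.52 0.1 0 0 0 0;0.3 0.06 0 0 0 0;0 0 0 0 0 0.014;0 0 0 0 0 0.014;0 0 0 0 0 0.0137;0 0 0 0 0 0;0 0 0 0 0 0;0 0 0 0 0 0")

```text
time_s: 10.42
position: [0.4927, 0.1837, 0.1898]
tcp_rot: [[0.127, 0.992, -0.001], [0.992, -0.127, -0.0], [-0.0, -0.001, -1.0]]
force: [0.0, 0.5, -1.1]
opening: 0.184
grasp_force: 30.0
```

Run:
```python
from h import *
s=bot.read_state();print(s["position"],s["force"])
c=[]
for n,(x0,y0,x1,y1) in(("side",(250,90,330,200)),("top",(160,150,270,260))):
    im=capture(n);cv2.imwrite(f"pics/{n}3.png",im[:,:,::-1]);c.append(cv2.resize(im[y0:y1,x0:x1],None,fx=5 if n=="side" else 3.6,fy=5,interpolation=cv2.INTER_CUBIC))
cv2.imwrite("pics/c3.png",np.hstack(c)[:,:,::-1])
```

```text
[0.49265866 0.18374952 0.18981947] [ 6.04295839e-04  4.67240092e-01 -1.07679954e+00]
```

View pics/c3.png

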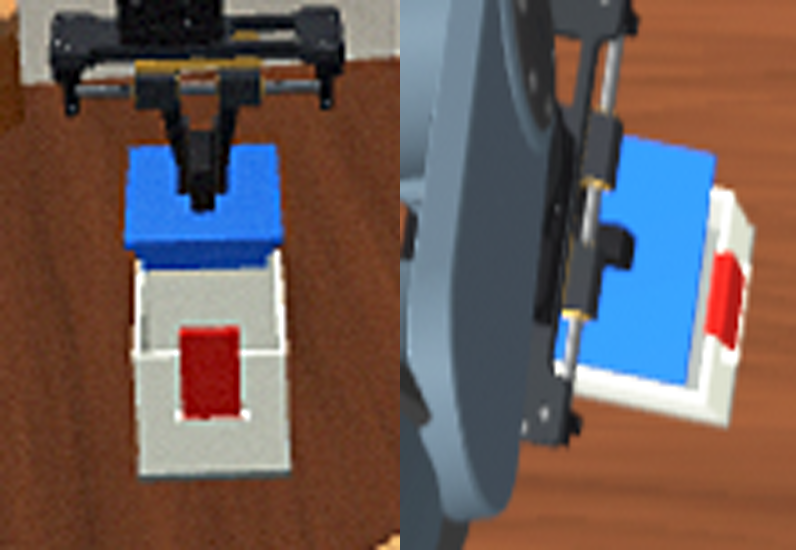

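The lid hangs level above the canister. In the side view the plate's corners are near (274.8,138), (306.6,137.6), (305.4,119.2) and (276.2,119.4). In the top view its -y corners are near (247.8,180.6) and (239.7,227.2). Next I get the lid-to-rim offset from each view.

Run:
```python
from h import *
np.set_printoptions(precision=4,suppress=True)
s=bot.read_state();p=s["position"];R=s["tcp_rot"];zl=p[2]-.003
ang=lambda v:np.degrees(np.arctan2(v[1],v[0]))
# top: -y edge, (+x, -x) corners
for nm,T,z in(("lid",[(247.8,180.6),(239.7,227.2)],zl),("rim",[(252.5,188.2),(244.2,230.9)],.1)):
    P=np.array([onz("top",a,z) for a in T]);m=P.mean(0);e=P[0]-P[1]
    n=np.array([-e[1],e[0],0])/np.linalg.norm(e);print("top",nm,"edge",m,"len",np.linalg.norm(e),"yaw",ang(e),"centre",m+.075*n)
for nm,S,z in(("lid",[(305.4,119.2),(306.6,137.6),(274.8,138),(276.2,119.4)],zl),("rim",[(306.1,140.4),(307.4,160.5),(276.4,161),(277.1,140.8)],.1)):
    P=np.array([onz("side",a,z) for a in S]);e=P[1]-P[2];y=P[0]+P[3]-P[1]-P[2]
    print("side",nm,"centre",P.mean(0),"-y edge mid",(P[1]+P[2])[:2]/2,"lens",np.linalg.norm(e),np.linalg.norm(y)/2,"yaw",ang(e),ang(y)-90)
for a,b in(((247.8,180.6),(306.6,137.6)),((239.7,227.2),(274.8,138))):print("tri lid",tri(a,b))
print("tcp",p,"tool y yaw",ang(R[:,1]))
```

```text
top lid edge [0.4805 0.1082 0.1873] len 0.10467028622443224 yaw -6.7803592896769835 centre [0.4893 0.1827 0.1873]
top rim edge [0.4812 0.1118 0.1   ] len 0.10517829365035686 yaw -8.052494699443416 centre [0.4917 0.186  0.1   ]
side lid centre [0.4937 0.1749 0.1873] -y edge mid [0.4839 0.1035] lens 0.10358322038060674 0.1442210143741706 yaw -9.399337586495411 -7.813452732408038
side rim centre [0.4946 0.1793 0.1   ] -y edge mid [0.485  0.1057] lens 0.10454698409242087 0.14840823092432154 yaw -9.044603605830808 -7.3855597127912205
tri lid (array([0.5348, 0.1027, 0.1831]), np.float64(0.0027982403929638407))
tri lid (array([0.4308, 0.1147, 0.1857]), np.float64(0.004313703706383035))
tcp [0.493  0.1837 0.1903] tool y yaw -7.370937275611881
```

>>> apply_moves(plan="0.07 0.02 0 0 0 0;0 0 0.2 0 0 0;0 0 0.2 0 0 0;0 0 0.2 0 0 0;0 0 0.15 0 0 0;0 0 0.1 0 0 0;0 0 0 0 0 0;0 0 0 0 0 0")

```text
time_s: 11.18
position: [0.4943, 0.1871, 0.1476]
tcp_rot: [[0.129, 0.992, -0.001], [0.992, -0.129, -0.0], [-0.0, -0.001, -1.0]]
force: [-0.0, -0.2, -1.2]
opening: 0.179
grasp_force: 30.0
```

Run:
```python
from h import *
s=bot.read_state();print(s["position"],s["force"])
c=[]
for n,(x0,y0,x1,y1) in(("side",(260,110,320,200)),("top",(210,160,270,250))):
    im=capture(n);cv2.imwrite(f"pics/{n}4.png",im[:,:,::-1]);c.append(cv2.resize(im[y0:y1,x0:x1],None,fx=6.5,fy=6.5,interpolation=cv2.INTER_CUBIC))
cv2.imwrite("pics/c4.png",np.hstack(c)[:,:,::-1])
```

```text
[0.49433688 0.18707874 0.14760767] [-0.01403775 -0.22222386 -1.1903039 ]
```

View pics/c4.png

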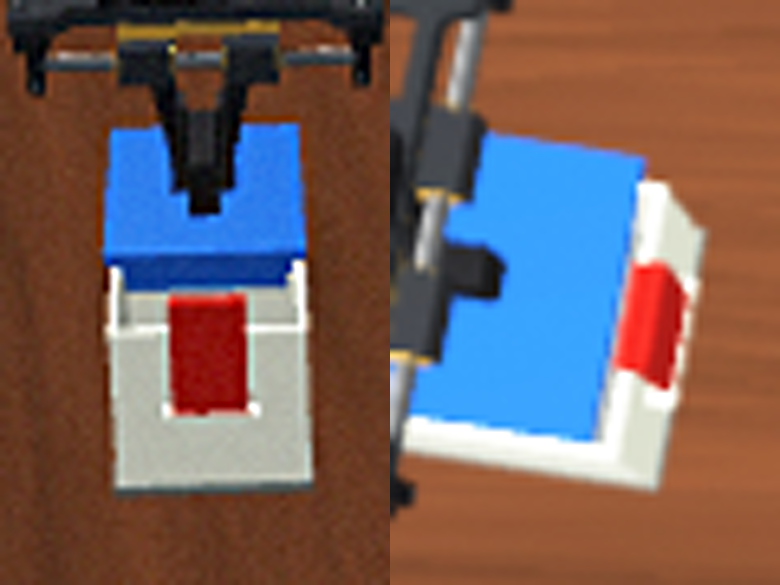

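Both views show the lid's edges parallel to the rim and the plug just above the mouth. One more offset check from the new corners: side (276,148.9), (307.1,148.9), (306.2,129.1), (276.9,129.7), and top (249.4,184.2), (241.2,227.7).

Run:
```python
from h import *
np.set_printoptions(precision=4,suppress=True)
s=bot.read_state();zl=s["position"][2]-.003
ang=lambda v:np.degrees(np.arctan2(v[1],v[0]))
f=lambda n,T,z:np.array([onz(n,a,z) for a in T])
a=f("top",[(249.4,184.2),(241.2,227.7)],zl);b=f("top",[(252.5,188.2),(244.2,230.9)],.1)
print("top rim-lid",b-a,ang(a[0]-a[1]),ang(b[0]-b[1]))
a=f("side",[(306.2,129.1),(307.1,148.9),(276,148.9),(276.9,129.7)],zl);b=f("side",[(306.1,140.4),(307.4,160.5),(276.4,161),(277.1,140.8)],.1)
print("side rim-lid",b-a,(b-a).mean(0))
```

```text
top rim-lid [[-0.     -0.0006 -0.0454]
 [-0.0027  0.0006 -0.0454]] -7.637644676447561 -8.052494699443416
side rim-lid [[-0.0011  0.0003 -0.0454]
 [ 0.0007  0.0022 -0.0454]
 [-0.0013 -0.001  -0.0454]
 [-0.0015  0.0021 -0.0454]] [-0.0008  0.0009 -0.0454]
```

>>> apply_moves(plan="0 -0.015 0.1 0 0 0;0 0 0.1 0 0 0;0 0 0.1 0 0 0;0 0 0.06 0 0 0;0 0 0.04 0 0 0;0 0 0 0 0 0;0 0 0 0 0 0")

```text
time_s: 11.87
position: [0.4938, 0.1872, 0.128]
tcp_rot: [[0.129, 0.992, -0.0], [0.992, -0.129, -0.0], [-0.0, -0.0, -1.0]]
force: [0.2, 0.4, -1.1]
opening: 0.183
grasp_force: 30.0
```

>>> apply_moves(plan="0 0 0.04 0 0 0;0 0 0.04 0 0 0;0 0 0.04 0 0 0;0 0 0 0 0 0;0 0 0 0 0 0")

```text
time_s: 12.28
position: [0.4944, 0.1873, 0.1225]
tcp_rot: [[0.129, 0.992, 0.001], [0.992, -0.129, 0.0], [0.0, 0.001, -1.0]]
force: [0.0, -1.1, 3.3]
opening: 0.178
grasp_force: 30.0
```

>>> apply_moves(plan="0 0 0.03 0 0 0;0 0 0.03 0 0 0;0 0 0.03 0 0 0;0 0 0 0 0 0;0 0 0 0 0 0")

```text
time_s: 12.7
position: [0.4948, 0.1874, 0.1184]
tcp_rot: [[0.129, 0.992, 0.002], [0.992, -0.129, 0.0], [0.001, 0.002, -1.0]]
force: [0.5, -1.7, 5.6]
opening: 0.183
grasp_force: 30.0
```

>>> apply_moves(plan="0 0 0.03 0 0 0;0 0 0.03 0 0 0;0 0 0.03 0 0 0;0 0 0 0 0 0;0 0 0 0 0 0")

```text
time_s: 13.12
position: [0.494, 0.1873, 0.1129]
tcp_rot: [[0.129, 0.992, 0.0], [0.992, -0.129, -0.0], [-0.0, 0.0, -1.0]]
force: [1.5, -1.7, 0.1]
opening: 0.184
grasp_force: 30.0
```

>>> apply_moves(plan="0 0 0.03 0 0 0;0 0 0.03 0 0 0;0 0 0.02 0 0 0;0 0 0 0 0 0;0 0 0 0 0 0")

```text
time_s: 13.53
position: [0.4932, 0.1874, 0.1089]
tcp_rot: [[0.129, 0.992, -0.001], [0.992, -0.129, 0.0], [-0.0, -0.001, -1.0]]
force: [-0.1, 0.8, -0.1]
opening: 0.183
grasp_force: 30.0
```

>>> apply_moves(plan="0 0 0.02 0 0 0;0 0 0.02 0 0 0;0 0 0 0 0 0;0 0 0 0 0 0")

```text
time_s: 13.87
position: [0.4933, 0.1873, 0.1085]
tcp_rot: [[0.129, 0.992, -0.0], [0.992, -0.129, 0.0], [-0.0, -0.0, -1.0]]
force: [-2.3, -0.4, 11.4]
opening: 0.179
grasp_force: 30.0
```

>>> apply_moves(plan="0 0 0.02 0 0 0;0 0 0 0 0 0;0 0 0 0 0 0")

```text
time_s: 14.12
position: [0.4934, 0.1873, 0.1085]
tcp_rot: [[0.129, 0.992, 0.0], [0.992, -0.129, 0.0], [0.0, 0.0, -1.0]]
force: [-4.6, -1.7, 18.3]
opening: 0.179
grasp_force: 30.0
```

Run:
```python
from h import *
c=[]
for n,(x0,y0,x1,y1) in(("side",(260,110,320,200)),("top",(210,160,270,250))):
    im=capture(n);cv2.imwrite(f"pics/{n}5.png",im[:,:,::-1]);c.append(cv2.resize(im[y0:y1,x0:x1],None,fx=6.5,fy=6.5,interpolation=cv2.INTER_CUBIC))
cv2.imwrite("pics/c5.png",np.hstack(c)[:,:,::-1])
```

```text
(no output)
```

View pics/c5.png

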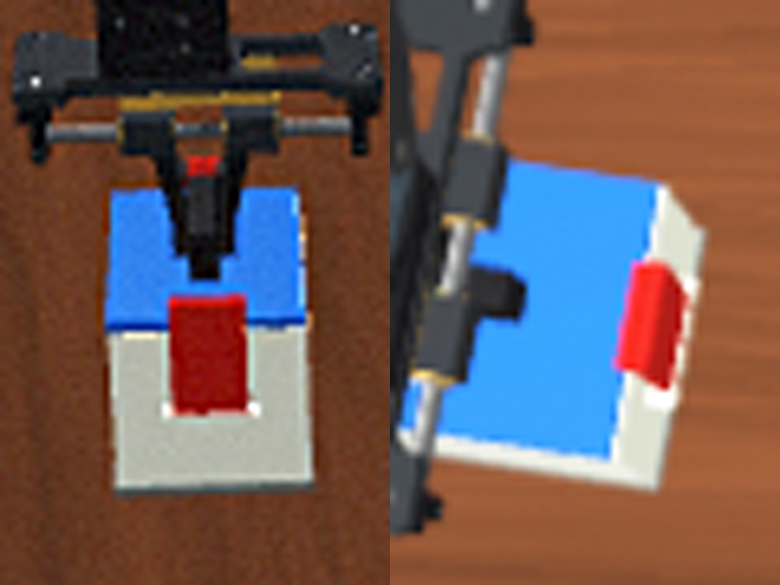

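The lid sits flush on the rim, and the front catch is back over its edge where it started (crop side (207,300), top (650,320)). I relax the press and let go.

>>> apply_moves(plan="0 0 -0.03 0 0 0;0 0 0 0 0 0;0 0 0 0 0 0")

```text
time_s: 14.47
position: [0.4936, 0.1872, 0.1085]
tcp_rot: [[0.129, 0.992, 0.0], [0.992, -0.129, 0.0], [0.0, 0.0, -1.0]]
force: [-2.2, -0.2, 9.6]
opening: 0.183
grasp_force: 30.0
```

>>> apply_moves(plan="0 0 0 0 0 0;0 0 0 0 0 0;0 0 0 0 0 0;0 0 0 0 0 0;0 0 0 0 0 0;0 0 0 0 0 0", gripper=0)

```text
time_s: 14.97
position: [0.4938, 0.1872, 0.1074]
tcp_rot: [[0.129, 0.992, -0.0], [0.992, -0.129, -0.0], [-0.0, -0.0, -1.0]]
force: [0.0, 0.1, -0.0]
opening: 0.479
grasp_force: 0.0
```

>>> apply_moves(plan="0 0 -0.1 0 0 0;0 0 -0.2 0 0 0;0 0 -0.4 0 0 0;0 0 -0.5 0 0 0;0 0 -0.5 0 0 0;0 0 -0.5 0 0 0;0 0 -0.4 0 0 0;0 0 0 0 0 0;0 0 0 0 0 0")

```text
time_s: 15.72
position: [0.4945, 0.1874, 0.2396]
tcp_rot: [[0.129, 0.992, 0.004], [0.992, -0.129, 0.001], [0.001, 0.004, -1.0]]
force: [-0.3, -0.2, 0.0]
opening: 0.499
grasp_force: 0.0
```

Run:
```python
from h import *
c=[]
for n,(x0,y0,x1,y1) in(("side",(230,60,440,280)),("top",(140,60,350,280))):
    im=capture(n);cv2.imwrite(f"pics/{n}6.png",im[:,:,::-1]);c.append(cv2.resize(im[y0:y1,x0:x1],(400,419),interpolation=cv2.INTER_CUBIC))
cv2.imwrite("pics/c6.png",np.hstack(c)[:,:,::-1])
H=hsv(cv2.imread("pics/side6.png")[:,:,::-1].copy())
r=roi(cv2.inRange(H,(170,150,80),(180,255,255))|cv2.inRange(H,(0,150,80),(5,255,255)),265,125,318,190)
N,_,st,ce=cv2.connectedComponentsWithStats(r);print("red",[st[i].tolist() for i in range(1,N) if st[i][4]>15])
print(bot.read_state()["force"])
```

```text
red [[286, 134, 11, 5, 47], [286, 156, 12, 18, 206]]
[-0.02138129 -0.80874204  0.62018355]
```

View pics/c6.png

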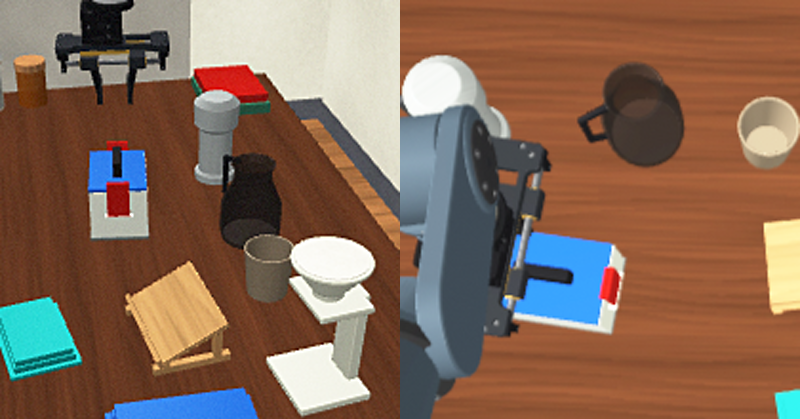

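The lid is flush on the canister with both red catches at their starting pixels ((286,134) and (286,156) in side). The gripper is clear of it, and the dripper, carafe, grinder and cup stand where they were. Handing in.

```bash
python3 -c "
from rig import bot
print(bot.hand_in())"
```

```text
the job is handed in; nothing more can be done
None
```

The lid is pressed home on the canister with both catches back over its edges and the gripper clear, the four bystanders look unmoved in the last pictures, and the job was handed in at about 16 s (no verdict was returned).

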